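# Set the length stop on the saw-bench rail

### The job

Set the length stop for the next cut: with the fingertips, press down the yellow plate in the middle of the sliding carriage to free its brake and, keeping it pressed, push the carriage along the rail until it is fully against the red stop. Then let go so that the plate springs up and the brake holds it there. Only press and push, do not force the carriage, and leave the sander, the cup and the two wooden blocks where they are.

Things in the scene. Friction and masses are not known exactly. Their poses are not given: they have to be found in the camera images.
- rail: aluminium T-slot rail, 460 mm long, 44 mm wide, top 34 mm above the table, on a plywood strip 110 x 500 x 9 mm; fixed to the table. Origin at its middle, on the table; its y axis runs along the rail, its x axis across it, z up. The carriage slides along its y axis, either way.
- carriage: dark steel carriage on the rail, 100 mm along the rail (its y), 90 mm across (its x), axes parallel to the rail's. Origin at the middle of its underside, 36 mm above the table. Its base is 12 mm thick; at each end along the rail stands an upright horn 14 mm thick, 70 mm wide, top 75 mm above the table, with 72 mm free between them, where the yellow plate lies. It cannot be lifted.
- press_top (a point): centre of the top face of the yellow press plate, ribbed in black, 56 mm across the rail and 62 mm along it, in the middle of the carriage; top 62 mm above the table when up. Moves with the carriage and with the plate. A fingertip pressing here drags the carriage along, or slides up to the horn on the side it moves to and pushes that.
- press_plate (a joint): how far the yellow plate is pressed (m): 0 up, brake on; 0.007 fully down on a firm end stop. It starts to move at about 6 N, takes about 9.5 N fully down and springs back when let go. While up, the spring brake holds the carriage against about 25 N along the rail; it is quite free from 3 mm down: keep it at 3 to 7 mm, where the carriage slides with 1 to 2 N of drag.
- red_stop: red stop block fixed on the rail, 25 mm along the rail, 64 mm across, top 70 mm above the table with an 8 mm dark screw head on it. Origin at its middle, 36 mm above the table. It may be near either end of the rail. The carriage rests fully against it when their origins are 62.5 mm apart.
- grey_stop: grey stop block of the same size and origin, near the other end of the rail; not the one wanted.
- wood_block: loose hollow block of glued pallet wood, 90 x 90 x 60 mm high, beyond the rail; origin at the centre of its underside. Leave alone.
- small_block: loose hollow block of glued pallet wood, 70 x 70 x 60 mm high, on the robot's side of the rail; origin at the centre of its underside. Leave alone.
- sander: loose teal and black palm sander standing on its round pad, 124 mm across, 133 mm high, beyond the rail; origin at the centre of its underside. Leave alone.
- paint_cup: loose white plastic cup, open at the top, 76 mm across the rim, 85 mm high, on the robot's side of the rail; origin at the centre of its underside. Leave alone.

How it is judged:
On the way, in this order (a step that is already met when the one before it is completed fails the run):
1. the yellow plate is pressed, at least 2 mm down, while the carriage is still more than 20 mm short of the red stop (value of joint press_plate above 0.002 m and horizontal distance between carriage and red_stop above 0.0825 m), for 0.1 s.
2. the carriage is against the red stop, gap under 2.5 mm, with the yellow plate still pressed, at least 1 mm (horizontal distance between carriage and red_stop below 0.065 m and value of joint press_plate above 0.001 m), for 0.1 s.
At the end, for the whole second after the job is handed in: The carriage is against the red stop (gap under 2.5 mm) and at rest, and the yellow plate is up again (within 1 mm) (horizontal distance between carriage and red_stop below 0.065 m and value of joint press_plate below 0.001 m and linear speed of carriage below 0.005 m/s); the robot touches nothing.
It fails at once if the carriage is forced or squeezed with more than 60 N (contact force between the fingers and carriage above 60 N).
It fails at once if the carriage is forced along the rail, faster than 15 mm/s, while the yellow plate is up and the brake is on (linear speed of carriage above 0.015 m/s and value of joint press_plate below 0.0005 m).
It fails at once if a wooden block is moved by more than 15 mm (distance of any of wood_block, small_block from where it was at the start of the episode above 0.015 m).
It fails at once if the sander is moved by more than 15 mm (distance of sander from where it was at the start of the episode above 0.015 m).
It fails at once if the cup is moved by more than 15 mm (distance of paint_cup from where it was at the start of the episode above 0.015 m).
It also fails if it takes over 40 s, if anything falls off the work surface, if the arm or the gripper's body presses on something with over 40 N, if the wrist force passes 120 N, or if a joint passes its speed limit or range.

### The arm

A 7-joint arm with a two-finger parallel gripper is mounted at the origin on the work surface. World frame = base frame: x ahead of the robot, y to its left, z up, the work surface at z = 0. Lengths are in m, angles in rad, forces in N, time in s.
With the tool pointing down it reaches from about 0.425 to 0.875 m from the base axis. Payload 9.9 kg.
Tool frame: the origin (TCP) lies midway between the tips of the shut fingers; the grasp point (between the pads) lies 19 mm behind it (grasp_offset is the distance from the TCP to the grasp point, in m); z points along the fingers, y is the line along which they close (so a half turn about z gives the same grasp; the last joint's range is limited). The gripper opens to 85 mm and grips with 20 to 120 N. Pads are 22 mm wide; open, the fingers measure 114 mm over their backs; the gripper's body (76 mm by 85 mm) begins 54 mm behind the grasp point. The pads swing forward as they close: fully open they stand 13 mm farther back than shut.
Start: joints at [-0.084, 0.576, 0.025, 1.437, -0.015, 1.129, -0.057], TCP at [0.675, 0, 0.196] pointing down, gripper open.
Joint ranges: [-2.76, 2.76], [-0.34, 2.15], [-1.52, 1.57], [0.19, 2.46], [-1.09, 4.23], [0.17, 1.99], [-2.82, 2.82]. Speed limits (rad/s): [2.22, 2.22, 3.01, 3.01, 3.14, 3.14, 3.14].

### API

Orientations are given as a unit quaternion [w, x, y, z].
In Python, from workcell import * gives the robot as it stands.
- The arm moves only by the tool send_rows, never from a script. Its arguments are lists of equal length, an entry for each row: "delta_pos": the shift along the tool's x, y, z in mm, a list of three; "roll": the turn about the tool's z in degrees; "jaw": the opening, from 0 (shut) to 1 (fully open). A call has 1 to 12 rows; each row shifts and turns the commanded pose from where the row before left it, along the tool's axes as they then stand; what a row does not reach is not made up. A row lasts 1/10 s, in which the tool goes at most 50 mm and 8.59 degrees, less where a joint would pass 70% of its speed; a pose out of reach is approached as far as the arm can. A call is refused whole if a number of a shift passes 50 or a number of a turn 8.59, either way. A call with a gripper value outside its range is refused whole. The fingers move at their own pace and stop on an object; the grip force is fixed at half the most. Time passes only in rows, so rows that do not move let the fingers close. It gives the time, the measured TCP pose, the force, the opening and the grip force at its end, in the units of the state.
- get_obs(): the state, without advancing time (a new reading comes with each control period).
- snapshot(name): name is "scene" or "side" or "wrist"; returns a dict with "pixels" (384x512x3 uint8, red, green, blue), "intrinsics" (3x3 intrinsics, pixels), "dist_coeffs" ([k1, k2, p1, p2, k3] as OpenCV has them; the pictures are not rectified), "position" and "rotation" of the camera in the world. Camera axes: x right, y up, looking along -z (the intrinsics and any distortion apply to the point x, -y, -z); pixel columns grow to the right and rows downward; lengths in m; the calibration is good to about 2 mm. A picture is of the moment at which its call begins. There is no depth.
- finish_job(): hands the job in; it is judged then, once.
The state is a dict: "time_s": time; "q": joint angles; "qvel": joint speeds; "joint_torque": joint torques, N m; "tool_pos": TCP position; "tcp_rot": TCP orientation; "ft_force": force on the tool from outside, world axes, zero at the start; "ft_torque": the same for the moment, N m; "gripper_width": opening from 0.0 (shut) to 1.0 (fully open); "finger_force": force on a finger pad.
Only numpy, scipy, OpenCV 4.12 (cv2) and the standard library are available. Lean on these libraries where they do the work, as an engineer would, in place of code of your own. Each camera call takes 0.05 s, during which the arm holds its last target. There are 200 camera calls.

## Working session

There is one attempt and no reset: what is moved stays moved. The work goes in short steps, Python scripts to look and compute and a tool call to move; the robot and the scene stay as the last step left them, time stands still between calls to the robot, and variables do not carry over. Pictures are saved under pics/ and viewed, at most 10 in all, crops included, and the job is handed in when it is done.

Besides the shell and the picture viewer there is one more tool, called after "Call:" in YAML: its name, and indented under it one key for each argument. send_rows: Moves the arm, as the interface text tells. Its arguments: {"type":"object","properties":{"delta_pos":{"type":"array","items":{"type":"array","items":{"type":"number"}}},"roll":{"type":"array","items":{"type":"number"}},"jaw":{"type":"array","items":{"type":"number"}}},"required":["delta_pos","roll","jaw"]}

```bash
mkdir -p pics; cat > h.py <<'E'
from workcell import *
import numpy as np, cv2
def snap(n,f):
    s=snapshot(n); cv2.imwrite(f'pics/{f}.png',s['pixels'][:,:,::-1]); np.save(f'pics/{f}.npy',s,allow_pickle=True); return s
def ray(s,uv,z):
    K=np.array(s['intrinsics']);d=np.array(s['dist_coeffs'])
    p=cv2.undistortPoints(np.array(uv,float).reshape(-1,1,2),K,d).reshape(-1,2)
    R=np.array(s['rotation'])
    if R.size==4:
        from scipy.spatial.transform import Rotation as T
        w,x,y,zz=R;R=T.from_quat([x,y,zz,w]).as_matrix()
    v=np.c_[p[:,0],-p[:,1],-np.ones(len(p))]@R.T
    c=np.array(s['position']);t=(z-c[2])/v[:,2]
    return c+t[:,None]*v
E
python3 - <<'E'
from h import *
for n in("scene","side","wrist"):
    s=snap(n,n+"0");print(n,s['position'],np.shape(s['rotation']))
a=[cv2.imread(f'pics/{n}0.png') for n in("scene","side")]
print(get_obs())
E
```

```text
scene [1.22037979 0.05275102 0.84918538] (4,)
side [0.38283414 0.88896964 0.97695934] (4,)
wrist [0.67561855 0.0807804  0.37332716] (4,)
{'time_s': 0.15, 'q': array([-0.08379833,  0.57635634,  0.02484466,  1.43769057, -0.01498173,
        1.12901435, -0.05649694]), 'qvel': array([-0.00176158, -0.00313767, -0.00067752, -0.00295358, -0.00163563,
       -0.00205673,  0.00062771]), 'joint_torque': array([ 3.53695883e-03, -7.66262698e+01,  2.25340560e+00, -2.86181796e+01,
        1.58117601e-02,  9.86463390e-03, -3.06662548e-05]), 'tool_pos': array([6.74617674e-01, 4.05182594e-06, 1.95637603e-01]), 'tcp_rot': array([-4.26258748e-04,  7.07090451e-01,  7.07122819e-01, -4.80129727e-04]), 'ft_force': array([-0.48150272, -0.09570213, -0.9035395 ]), 'ft_torque': array([ 0.0221959 ,  0.01379529, -0.00960528]), 'finger_force': 0.0, 'gripper_width': 1.0032508395673239}
```

View pics/scene0.png

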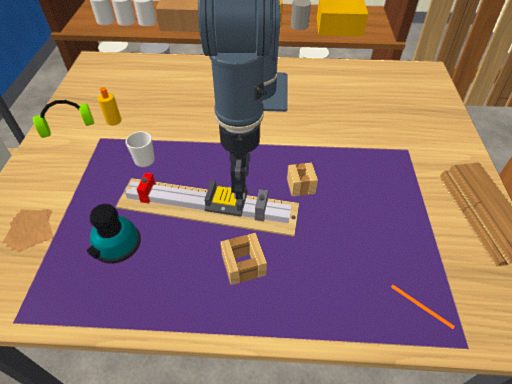

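View pics/wrist0.png

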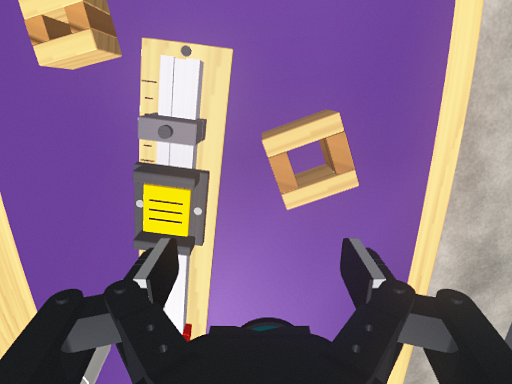

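The scene shows the red stop at (147,187), the yellow plate at (225,197) and the grey stop at (262,205). So red lies towards -y. The wrist view has the plate at (166,210) and only the edge of the red stop at (187,332).

```bash
cat >> h.py <<'E'
def blob(s,lo,hi,roi=None):
    h=cv2.cvtColor(s['pixels'],cv2.COLOR_RGB2HSV)
    m=cv2.inRange(h,lo,hi)
    if lo[0]==0: m|=cv2.inRange(h,(172,lo[1],lo[2]),(180,255,255))
    if roi: k=np.zeros_like(m);k[roi[1]:roi[3],roi[0]:roi[2]]=255;m&=k
    c,_=cv2.findContours(cv2.morphologyEx(m,cv2.MORPH_CLOSE,np.ones((7,7))),0,1)
    return sorted(c,key=cv2.contourArea)[::-1]
Y=((24,150,120),(33,255,255)); RD=((0,170,80),(5,255,255))
E
python3 - <<'E'
from h import *
L=lambda f:np.load(f'pics/{f}.npy',allow_pickle=True).item()
for n,roi in(("scene0",(120,150,310,240)),("side0",None),("wrist0",(100,150,240,340))):
    s=L(n)
    for nm,c,z in(("yel",Y,.062),("red",RD,.07)):
        for b in blob(s,*c,roi)[:2]:
            m=cv2.minAreaRect(b); print(n,nm,cv2.contourArea(b),np.round(m[0]),np.round(m[1]),ray(s,[m[0]],z).round(4)[0], np.round(ray(s,cv2.boxPoints(m),z)[:,:2],3).tolist())
s=L("wrist0")
print("plywood edge/corners",ray(s,[(142,39),(232,49)],.009).round(3).tolist(),'grey screw',ray(s,[(165,131)],.078).round(3).tolist(), 'rail screw?',ray(s,[(186,50)],.036).round(3).tolist(),"carriage pins",ray(s,[(140,204),(198,211)],.05).round(3).tolist())
E
```

```text
scene0 yel 301.0 [225. 195.] [24. 17.] [ 0.5649 -0.0555  0.062 ] [[0.589, -0.088], [0.53, -0.087], [0.54, -0.023], [0.598, -0.025]]
scene0 red 298.5 [145. 187.] [15. 29.] [ 0.5538 -0.2711  0.07  ] [[0.596, -0.291], [0.495, -0.292], [0.509, -0.25], [0.609, -0.251]]
side0 yel 249.5 [271. 190.] [21. 14.] [ 0.5637 -0.0577  0.062 ] [[0.593, -0.034], [0.595, -0.092], [0.534, -0.081], [0.534, -0.025]]
side0 yel 50.5 [396. 102.] [ 9. 16.] [ 0.2276 -0.559   0.062 ] [[0.254, -0.582], [0.201, -0.591], [0.202, -0.536], [0.253, -0.528]]
side0 red 224.0 [293. 146.] [22. 17.] [ 0.5311 -0.2486  0.07  ] [[0.565, -0.215], [0.566, -0.298], [0.497, -0.283], [0.498, -0.202]]
side0 red 0.0 [283. 151.] [0. 0.] [ 0.5565 -0.2211  0.07  ] [[0.556, -0.221], [0.556, -0.221], [0.556, -0.221], [0.556, -0.221]]
wrist0 yel 2095.0 [165. 210.] [47. 49.] [ 0.5639 -0.0491  0.062 ] [[0.529, -0.08], [0.541, -0.017], [0.596, -0.02], [0.588, -0.083]]
wrist0 red 87.0 [187. 331.] [ 8. 16.] [ 0.576  -0.2277  0.07  ] [[0.567, -0.24], [0.575, -0.213], [0.585, -0.216], [0.577, -0.243]]
plywood edge/corners [[0.537, 0.147, 0.009], [0.643, 0.134, 0.009]] grey screw [[0.578, 0.046, 0.078]] rail screw? [[0.595, 0.129, 0.036]] carriage pins [[0.528, -0.047, 0.05], [0.6, -0.056, 0.05]]
```

View pics/side0.png

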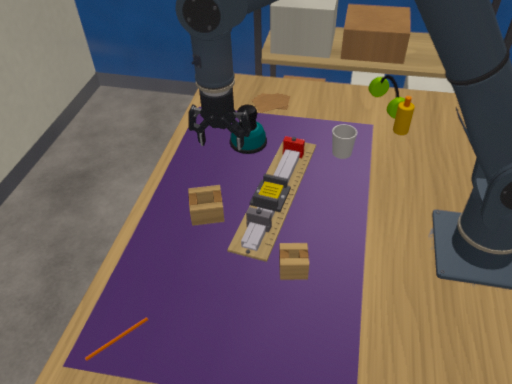

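The side view agrees with the others: red at (293,147) at the far end, the plate at (271,190), the cup at (344,142) and the sander at (248,130). The three plate estimates agree to within 6–8 mm. The rail is turned about -7°. I'll move above the plate, shut the fingers and align.

Call:
send_rows:
  delta_pos:
    - [-10,-16,0]
    - [-10,-16,0]
    - [-10,-16,0]
    - [-10,-16,0]
    - [-10,-16,0]
    - [-10,-16,0]
    - [-7,-16,0]
    - [0,0,20]
    - [0,0,20]
    - [0,0,0]
    - [0,0,0]
  roll: [1,1,1,1,1,1,1,0,0,0,0]
  jaw: [0,0,0,0,0,0,0,0,0,0,0]

```text
time_s: 1.25
tool_pos: [0.5598, -0.061, 0.1564]
tcp_rot: [-0.0, 0.749, 0.663, -0.0]
ft_force: [-0.2, -0.3, 0.3]
gripper_width: 0.001
finger_force: 0.0
```

```bash
python3 - <<'E'
from h import *
o=get_obs();print(o['tool_pos'],o['tcp_rot'],o['gripper_width'],o['ft_force'])
for n in("wrist","scene"):
    s=snap(n,n+"1")
    for nm,c,z in(("yel",Y,.062),("red",RD,.07)):
        for b in blob(s,*c,(120,150,310,240) if n=="scene" else None)[:2]:
            m=cv2.minAreaRect(b); print(n,nm,cv2.contourArea(b),np.round(m[0]),ray(s,[m[0]],z).round(4)[0], np.round(ray(s,cv2.boxPoints(m),z)[:,:2],3).tolist())
s=cv2.imread('pics/scene1.png')[120:260,70:270]
w=cv2.imread('pics/wrist1.png')
cv2.imwrite('pics/c1.png',np.hstack([cv2.resize(w,(448,336)),cv2.resize(s,(352,336))]))
E
```

```text
[ 0.55979853 -0.06098095  0.15639487] [-2.71237114e-04  7.48930631e-01  6.62648279e-01 -3.08797733e-04] 0.0009733634912058041 [-0.22878778 -0.26995006  0.26423734]
wrist yel 3226.5 [261. 168.] [ 0.5637 -0.0498  0.062 ] [[0.53, -0.077], [0.541, -0.017], [0.595, -0.024], [0.588, -0.085]]
wrist red 66.5 [259. 327.] [ 0.5386 -0.2395  0.07  ] [[0.532, -0.234], [0.546, -0.236], [0.545, -0.245], [0.531, -0.243]]
scene yel 357.5 [225. 196.] [ 0.565  -0.0544  0.062 ] [[0.59, -0.087], [0.53, -0.088], [0.54, -0.02], [0.599, -0.023]]
scene red 301.5 [145. 187.] [ 0.5538 -0.2711  0.07  ] [[0.597, -0.291], [0.494, -0.293], [0.508, -0.25], [0.61, -0.251]]
```

View pics/c1.png

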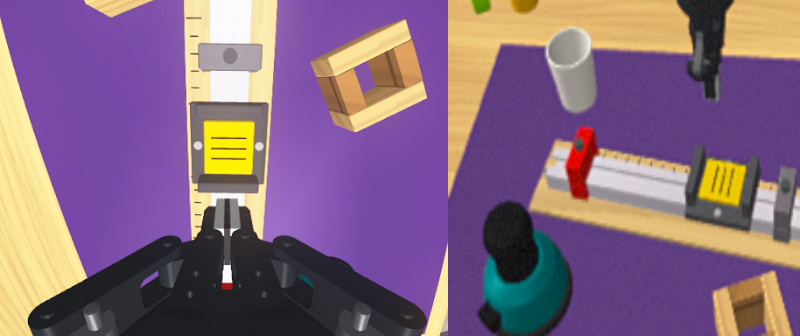

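The wrist view has the rail vertical in the image, so the roll is right, and the plate at (261,168), centred on the fingers. The scene crop puts the red stop's screw at about (145,180) in the full image. Next come the distance to the red stop and the clearances to the sander and cup.

```bash
python3 - <<'E'
from h import *
L=lambda f:np.load(f'pics/{f}.npy',allow_pickle=True).item()
s=L('scene1');d=L('side0')
print('red screw',ray(s,[(145,180)],.076).round(3))
b=max(blob(d,*RD),key=cv2.contourArea);r=b.reshape(-1,2)
print('side red top corners', r[r.sum(1).argmin()], r[(r[:,0]-r[:,1]).argmax()], ray(d,[r[r.sum(1).argmin()],r[(r[:,0]-r[:,1]).argmax()]],.07).round(3))
for n,i in(('scene',s),('side',d)):
    b=blob(i,(80,100,30),(98,255,255),(80,60,290,270));m=cv2.minEnclosingCircle(b[0]);print(n,'sander',m,ray(i,[m[0]],.045).round(3))
print('cup rim',ray(s,[(139,138)],.085).round(3),ray(d,[(344,131)],.085).round(3))
E
```

```text
red screw [[ 0.534 -0.275  0.076]]
side red top corners [285 137] [303 141] [[ 0.562 -0.29   0.07 ]
 [ 0.504 -0.28   0.07 ]]
scene sander ((113.36294555664062, 236.78427124023438), 23.938167572021484) [[ 0.7   -0.321  0.045]]
side sander ((247.7841796875, 136.3309326171875), 17.42159080505371) [[ 0.684 -0.304  0.045]]
cup rim [[ 0.377 -0.328  0.085]] [[ 0.385 -0.332  0.085]]
```

Call:
send_rows:
  delta_pos:
    - [0,3,20]
    - [0,0,20]
    - [0,0,20]
    - [0,0,20]
    - [0,0,10]
    - [0,0,0]
  roll: [0,0,0,0,0,0]
  jaw: [0,0,0,0,0,0]

```text
time_s: 1.95
tool_pos: [0.5625, -0.0613, 0.0657]
tcp_rot: [-0.0, 0.749, 0.663, -0.001]
ft_force: [0.2, -0.3, 0.1]
gripper_width: 0.002
finger_force: 0.0
```

The red stop is at about (0.535, -0.274), so the travel is about 160 mm. The sander and the cup are both more than 0.15 m from the final pose. Pressing next.

Call:
send_rows:
  delta_pos:
    - [0,0,2]
    - [0,0,2]
    - [0,0,2]
    - [0,0,2]
    - [0,0,1]
    - [0,0,0]
    - [0,0,0]
  roll: [0,0,0,0,0,0,0]
  jaw: [0,0,0,0,0,0,0]

```text
time_s: 2.65
tool_pos: [0.5629, -0.0614, 0.0573]
tcp_rot: [-0.0, 0.749, 0.663, -0.0]
ft_force: [-0.7, -1.3, 0.7]
gripper_width: 0.001
finger_force: 0.0
```

No contact yet, so I'm going down in 1 mm steps.

Call:
send_rows:
  delta_pos:
    - [0,0,1]
    - [0,0,1]
    - [0,0,0]
    - [0,0,0]
  roll: [0,0,0,0]
  jaw: [0,0,0,0]

```text
time_s: 3.05
tool_pos: [0.5628, -0.0614, 0.0552]
tcp_rot: [-0.0, 0.749, 0.663, -0.0]
ft_force: [-0.3, 0.9, -0.4]
gripper_width: 0.002
finger_force: 0.0
```

```bash
python3 - <<'E'
from h import *
o=get_obs();print(o['tool_pos'],o['ft_force'],o['ft_torque'])
w=snap('wrist','wrist2')['pixels'];s=snap('scene','scene2')['pixels']
cv2.imwrite('pics/c2.png',np.hstack([cv2.resize(w[60:330,120:400],(400,386)),cv2.resize(s[150:240,180:280],(400,386),interpolation=cv2.INTER_CUBIC)])[:,:,::-1])
E
```

```text
[ 0.56280261 -0.06137451  0.05522609] [-0.34671944  0.8514362  -0.36972351] [-0.03032521 -0.02160955 -0.01758672]
```

View pics/c2.png

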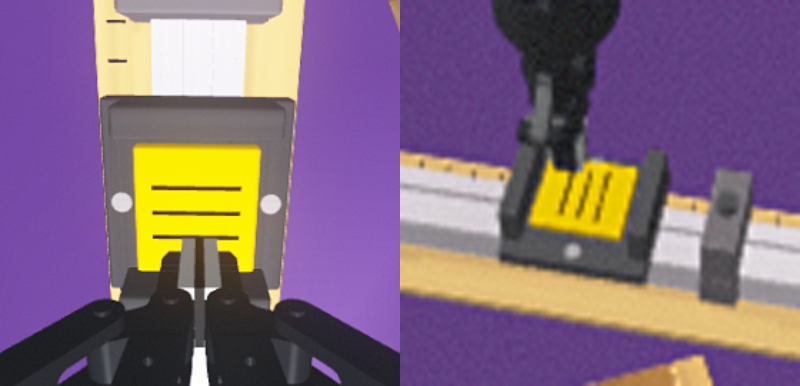

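The wrist view shows the tip over the red-side half of the plate, at crop (203,255), laterally centred. In the scene crop the tip at (570,165) still looks above the plate. I'll keep lowering with force checks.

Call:
send_rows:
  delta_pos:
    - [0,0,1]
    - [0,0,1]
    - [0,0,0]
  roll: [0,0,0]
  jaw: [0,0,0]

```text
time_s: 3.45
tool_pos: [0.5628, -0.0614, 0.0531]
tcp_rot: [-0.0, 0.749, 0.663, -0.0]
ft_force: [-0.4, -0.4, 0.6]
gripper_width: -0.002
finger_force: 0.0
```

Call:
send_rows:
  delta_pos:
    - [0,0,1]
    - [0,0,1]
    - [0,0,0]
  roll: [0,0,0]
  jaw: [0,0,0]

```text
time_s: 3.75
tool_pos: [0.5627, -0.0614, 0.0511]
tcp_rot: [-0.0, 0.749, 0.663, -0.0]
ft_force: [1.0, 0.8, 0.2]
gripper_width: 0.002
finger_force: 0.0
```

```bash
python3 - <<'E'
from h import *
from scipy.spatial.transform import Rotation as T
o=get_obs();out=[]
for n in('scene','side'):
    s=snap(n,n+'3');w,x,y,z=s['rotation'];R=T.from_quat([x,y,z,w]).as_matrix()@np.diag([1,-1,-1])
    rv=cv2.Rodrigues(R.T)[0];t=-R.T@s['position']
    P=np.array([o['tool_pos']+[0,0,h] for h in(0,.01,.02)])
    p=cv2.projectPoints(P,rv,t,np.array(s['intrinsics']),np.array(s['dist_coeffs']))[0].reshape(-1,2);print(n,p.round(1).tolist())
    u,v=p[0].astype(int);c=s['pixels'][v-40:v+40,u-40:u+40]
    print('crop origin',u-40,v-40)
    out.append(cv2.resize(c,(400,400),interpolation=cv2.INTER_CUBIC))
cv2.imwrite('pics/c3.png',np.hstack(out)[:,:,::-1])
E
```

```text
scene [[222.9, 197.4], [222.7, 195.0], [222.5, 192.5]]
crop origin 182 157
side [[271.1, 191.5], [271.1, 188.9], [271.1, 186.3]]
crop origin 231 151
```

View pics/c3.png

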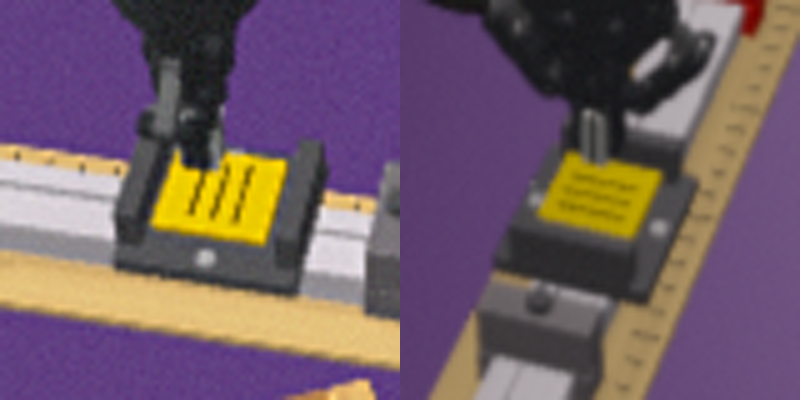

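Both views agree that the visible tip, scene (223,191) and side (270,184), is about 20–25 mm above the reported TCP. The columns match, so only z is off. I'll continue down, finding the plate by force.

Call:
send_rows:
  delta_pos:
    - [0,0,2]
    - [0,0,2]
    - [0,0,1]
    - [0,0,0]
  roll: [0,0,0,0]
  jaw: [0,0,0,0]

```text
time_s: 4.25
tool_pos: [0.5627, -0.0614, 0.0461]
tcp_rot: [-0.0, 0.749, 0.663, -0.0]
ft_force: [0.0, 0.2, 0.3]
gripper_width: -0.0
finger_force: 0.0
```

Call:
send_rows:
  delta_pos:
    - [0,0,1]
    - [0,0,1]
    - [0,0,1]
    - [0,0,0]
  roll: [0,0,0,0]
  jaw: [0,0,0,0]

```text
time_s: 4.65
tool_pos: [0.5628, -0.0614, 0.0432]
tcp_rot: [-0.0, 0.749, 0.663, -0.0]
ft_force: [0.6, 0.3, 0.7]
gripper_width: -0.002
finger_force: 0.0
```

Call:
send_rows:
  delta_pos:
    - [0,0,1]
    - [0,0,1]
    - [0,0,1]
    - [0,0,0]
  roll: [0,0,0,0]
  jaw: [0,0,0,0]

```text
time_s: 5.05
tool_pos: [0.5628, -0.0614, 0.0401]
tcp_rot: [-0.0, 0.749, 0.663, -0.0]
ft_force: [-0.9, -1.3, 0.4]
gripper_width: 0.0
finger_force: 0.0
```

```bash
python3 - <<'E'
from h import *
out=[]
for n,(u,v) in(('scene',(182,157)),('side',(231,151))):
    s=snap(n,n+'4');out.append(cv2.resize(s['pixels'][v:v+80,u:u+80],(400,400),interpolation=cv2.INTER_CUBIC))
cv2.imwrite('pics/c4.png',np.hstack(out)[:,:,::-1]);o=get_obs();print(o['tool_pos'],o['ft_force'])
E
```

```text
[ 0.56282757 -0.06136502  0.04024877] [-0.4020072   0.14206514 -0.70273337]
```

View pics/c4.png

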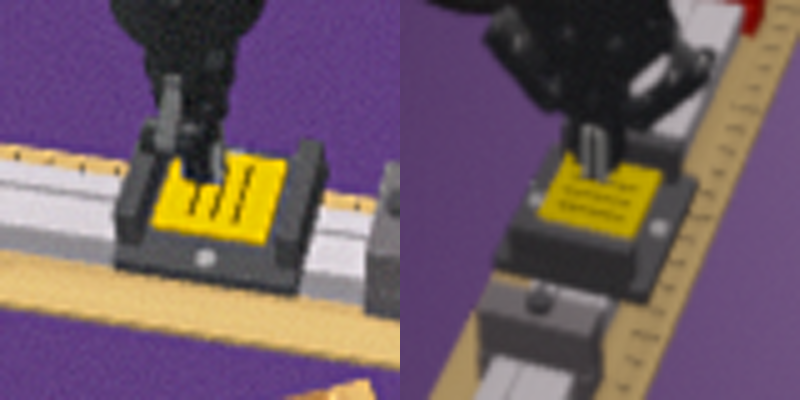

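The tip is now at scene (223,193.6) and side (270,187). Plate contact should show at rows 194.7 and 188.7, so there are roughly 5 mm left.

Call:
send_rows:
  delta_pos:
    - [0,0,1]
    - [0,0,1]
    - [0,0,1]
    - [0,0,0]
  roll: [0,0,0,0]
  jaw: [0,0,0,0]

```text
time_s: 5.55
tool_pos: [0.5628, -0.0614, 0.0371]
tcp_rot: [-0.0, 0.749, 0.663, -0.0]
ft_force: [-0.2, -0.0, 0.5]
gripper_width: 0.001
finger_force: 0.0
```

Call:
send_rows:
  delta_pos:
    - [0,0,1]
    - [0,0,1]
    - [0,0,0]
  roll: [0,0,0]
  jaw: [0,0,0]

```text
time_s: 5.85
tool_pos: [0.5627, -0.0613, 0.0351]
tcp_rot: [-0.0, 0.749, 0.663, -0.0]
ft_force: [0.4, -0.7, 0.4]
gripper_width: -0.001
finger_force: 0.0
```

Call:
send_rows:
  delta_pos:
    - [0,0,1]
    - [0,0,1]
    - [0,0,0]
  roll: [0,0,0]
  jaw: [0,0,0]

```text
time_s: 6.15
tool_pos: [0.5628, -0.0614, 0.0332]
tcp_rot: [-0.0, 0.749, 0.663, -0.0]
ft_force: [0.7, 0.1, -0.3]
gripper_width: 0.002
finger_force: 0.0
```

Call:
send_rows:
  delta_pos:
    - [0,0,1]
    - [0,0,1]
    - [0,0,0]
  roll: [0,0,0]
  jaw: [0,0,0]

```text
time_s: 6.45
tool_pos: [0.5628, -0.0614, 0.0311]
tcp_rot: [-0.0, 0.749, 0.663, -0.0]
ft_force: [-0.1, 0.8, -0.5]
gripper_width: -0.001
finger_force: 0.0
```

```bash
python3 - <<'E'
from h import *
out=[]
for n,(u,v) in(('scene',(182,157)),('side',(231,151))):
    s=snap(n,n+'5');out.append(cv2.resize(s['pixels'][v:v+80,u:u+80],(400,400),interpolation=cv2.INTER_CUBIC))
    p=np.load(f'pics/{n}4.npy',allow_pickle=True).item()
    for q in(p,s):
        b=blob(q,*Y,(182,157,262,237) if n=='scene' else (231,151,311,231))[0];print(n,cv2.contourArea(b),cv2.boundingRect(b))
w=snap('wrist','wrist5')['pixels']
cv2.imwrite('pics/c5.png',np.hstack(out)[:,:,::-1]);o=get_obs();print(o['tool_pos'],o['ft_force'],o['joint_torque'].round(1),o['q'].round(3))
E
```

```text
scene 292.0 (212, 188, 27, 18)
scene 266.5 (212, 188, 28, 18)
side 219.5 (259, 182, 24, 17)
side 193.5 (259, 182, 24, 17)
[ 0.5628528  -0.06136411  0.03131039] [-0.69277719  0.93106296 -0.14694994] [ -0.  -68.9   2.6 -18.2   0.    0.    0. ] [ 1.000e-03  6.150e-01  3.800e-02  1.913e+00 -3.800e-02  6.150e-01
 -5.900e-02]
```

View pics/c5.png

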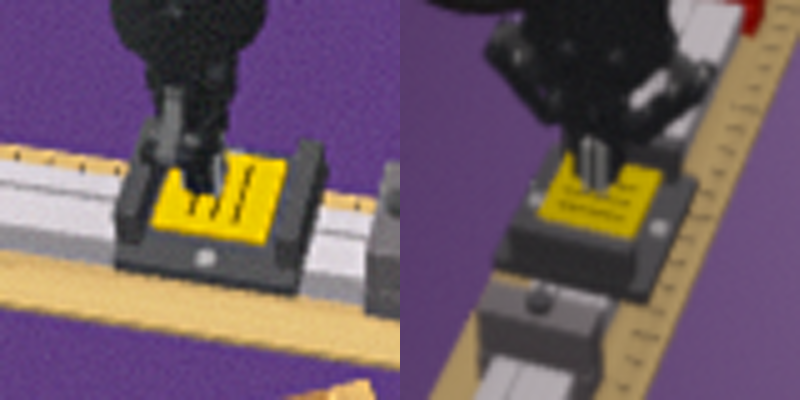

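The tip shows at scene (223,195.6) and side (270,188.6), just about at the plate. Continuing with 1 mm steps.

Call:
send_rows:
  delta_pos:
    - [0,0,1]
    - [0,0,1]
    - [0,0,0]
  roll: [0,0,0]
  jaw: [0,0,0]

```text
time_s: 6.9
tool_pos: [0.5628, -0.0614, 0.0291]
tcp_rot: [-0.0, 0.749, 0.663, -0.0]
ft_force: [-0.2, -0.2, -0.1]
gripper_width: -0.004
finger_force: 0.0
```

Call:
send_rows:
  delta_pos:
    - [0,0,1]
    - [0,0,1]
    - [0,0,0]
  roll: [0,0,0]
  jaw: [0,0,0]

```text
time_s: 7.2
tool_pos: [0.5628, -0.0614, 0.0272]
tcp_rot: [-0.0, 0.749, 0.663, -0.0]
ft_force: [-0.1, 0.2, 0.0]
gripper_width: -0.001
finger_force: 0.2
```

Call:
send_rows:
  delta_pos:
    - [0,0,1]
    - [0,0,0]
  roll: [0,0]
  jaw: [0,0]

```text
time_s: 7.4
tool_pos: [0.5629, -0.0614, 0.0263]
tcp_rot: [0.0, 0.749, 0.663, 0.0]
ft_force: [-0.4, -0.4, 3.6]
gripper_width: -0.001
finger_force: 1.3
```

Call:
send_rows:
  delta_pos:
    - [0,0,1]
    - [0,0,0]
  roll: [0,0]
  jaw: [0,0]

```text
time_s: 7.6
tool_pos: [0.5629, -0.0614, 0.0254]
tcp_rot: [0.0, 0.749, 0.663, 0.0]
ft_force: [-0.5, 0.1, 5.4]
gripper_width: 0.001
finger_force: 2.5
```

Call:
send_rows:
  delta_pos:
    - [0,0,1]
    - [0,0,0]
  roll: [0,0]
  jaw: [0,0]

```text
time_s: 7.8
tool_pos: [0.5629, -0.0614, 0.0245]
tcp_rot: [0.0, 0.749, 0.663, 0.0]
ft_force: [-2.1, 0.3, 7.2]
gripper_width: 0.0
finger_force: 3.3
```

Contact. At 7.2 N the plate is about 2–3 mm down, so about 2 mm more.

Call:
send_rows:
  delta_pos:
    - [0,0,1]
    - [0,0,1]
    - [0,0,0.5]
    - [0,0,0]
    - [0,0,0]
  roll: [0,0,0,0,0]
  jaw: [0,0,0,0,0]

```text
time_s: 8.3
tool_pos: [0.5629, -0.0614, 0.0222]
tcp_rot: [0.0, 0.749, 0.663, 0.0]
ft_force: [-2.3, 0.2, 6.9]
gripper_width: -0.002
finger_force: 3.9
```

```bash
python3 -c "
from h import *
for i in range(4):
    snapshot('side');print(get_obs()['ft_force'].round(1))"
```

```text
[-2.1  0.   7.1]
[-1.3  0.2  7.9]
[-1.8  0.   7.9]
[-1.9 -0.8  7.2]
```

Call:
send_rows:
  delta_pos:
    - [0,0,1]
    - [0,0,0]
    - [-1,0,0]
    - [-3,0,0]
    - [-3,0,0]
    - [-3,0,0]
  roll: [0,0,0,0,0,0]
  jaw: [0,0,0,0,0,0]

```text
time_s: 9.1
tool_pos: [0.5616, -0.071, 0.0212]
tcp_rot: [-0.0, 0.749, 0.663, 0.0]
ft_force: [-2.6, 1.4, 8.1]
gripper_width: -0.001
finger_force: 4.2
```

```bash
cat >>h.py <<'E'
def chk():
    f=[]
    for i in range(3):
        s=snapshot('scene');f.append(get_obs()['ft_force'])
    b=blob(s,*Y,(120,150,310,240))[0];m=cv2.boundingRect(b)
    print(get_obs()['tool_pos'].round(4),np.mean(f,0).round(1),'yellow box',m,'y right/left',ray(s,[(m[0],m[1]+m[3]/2),(m[0]+m[2],m[1]+m[3]/2)],.062)[:,1].round(3))
E
python3 -c "
from h import *
chk()"
```

```text
[ 0.5615 -0.0717  0.0212] [-2.1 -0.3  8.3] yellow box (209, 189, 27, 18) y right/left [-0.096 -0.025]
```

The carriage is sliding freely: the plate's left edge moved from column 212 to 209. Pushing on.

Call:
send_rows:
  delta_pos:
    - [-4,0,0]
    - [-5,0,0]
    - [-5,0,0]
    - [-5,0,0]
    - [-5,0,0]
    - [-5,0,0]
    - [-5,0,0]
    - [-5,0,0]
    - [-5,0,0]
    - [-4,0,0]
    - [-2,0,0]
    - [0,0,0]
  roll: [0,0,0,0,0,0,0,0,0,0,0,0]
  jaw: [0,0,0,0,0,0,0,0,0,0,0,0]

```text
time_s: 10.45
tool_pos: [0.5548, -0.1213, 0.0211]
tcp_rot: [-0.0, 0.749, 0.662, -0.0]
ft_force: [-3.6, -0.9, 7.3]
gripper_width: -0.002
finger_force: 4.2
```

```bash
python3 -c "
from h import *
chk()"
```

```text
[ 0.5548 -0.1213  0.0211] [-3.4 -0.1  8.6] yellow box (191, 186, 27, 18) y right/left [-0.145 -0.074]
```

Call:
send_rows:
  delta_pos:
    - [-4,-0.5,0]
    - [-5,0,0]
    - [-5,-0.5,0]
    - [-5,0,0]
    - [-5,0,0]
    - [-5,-0.5,0]
    - [-5,0,0]
    - [-5,0,0]
    - [-5,0,0]
    - [-4,0,0]
    - [-2,0,0]
    - [0,0,0]
  roll: [0,0,0,0,0,0,0,0,0,0,0,0]
  jaw: [0,0,0,0,0,0,0,0,0,0,0,0]

```text
time_s: 11.8
tool_pos: [0.548, -0.171, 0.0213]
tcp_rot: [0.0, 0.749, 0.662, 0.0]
ft_force: [-2.2, -0.3, 8.1]
gripper_width: -0.001
finger_force: 4.1
```

```bash
python3 -c "
from h import *
chk()"
```

```text
[ 0.548  -0.1709  0.0213] [-1.7 -0.9  8.3] yellow box (173, 183, 27, 18) y right/left [-0.195 -0.123]
```

Call:
send_rows:
  delta_pos:
    - [-4,0,0]
    - [-5,-0.3,0]
    - [-5,0,0]
    - [-5,0,0]
    - [-4,0,0]
    - [-4,0,0]
    - [-3,0,0]
    - [-2,0,0]
    - [-2,0,0]
    - [-2,0,0]
    - [0,0,0]
  roll: [0,0,0,0,0,0,0,0,0,0,0]
  jaw: [0,0,0,0,0,0,0,0,0,0,0]

```text
time_s: 13.05
tool_pos: [0.5432, -0.2064, 0.0213]
tcp_rot: [0.0, 0.749, 0.662, -0.0]
ft_force: [-2.4, 0.5, 8.6]
gripper_width: -0.001
finger_force: 4.2
```

```bash
python3 -c "
from h import *
chk()"
```

```text
[ 0.5432 -0.2065  0.0213] [-2.7 -0.2  8.8] yellow box (160, 181, 27, 18) y right/left [-0.232 -0.159]
```

Call:
send_rows:
  delta_pos:
    - [-2,0,0]
    - [-2,0,0]
    - [-2,0,0]
    - [-2,0,0]
    - [-2,0,0]
    - [-1,0,0]
    - [0,0,0]
  roll: [0,0,0,0,0,0,0]
  jaw: [0,0,0,0,0,0,0]

```text
time_s: 13.9
tool_pos: [0.5418, -0.2172, 0.0212]
tcp_rot: [0.0, 0.749, 0.663, -0.0]
ft_force: [-2.3, -0.0, 7.7]
gripper_width: 0.004
finger_force: 4.2
```

Call:
send_rows:
  delta_pos:
    - [-1,0,0]
    - [-1,0,0]
    - [-1,0,0]
    - [0,0,0]
  roll: [0,0,0,0]
  jaw: [0,0,0,0]

```text
time_s: 14.3
tool_pos: [0.5414, -0.22, 0.0212]
tcp_rot: [-0.0, 0.749, 0.663, -0.0]
ft_force: [-2.7, 0.4, 8.1]
gripper_width: -0.001
finger_force: 4.2
```

```bash
python3 -c "
from h import *
chk()"
```

```text
[ 0.5413 -0.22    0.0212] [-2.4  0.3  8.3] yellow box (155, 180, 27, 18) y right/left [-0.246 -0.173]
```

Call:
send_rows:
  delta_pos:
    - [-1,0,0]
    - [-1,0,0]
    - [-1,0,0]
    - [-1,0,0]
  roll: [0,0,0,0]
  jaw: [0,0,0,0]

```text
time_s: 14.85
tool_pos: [0.5409, -0.2238, 0.0212]
tcp_rot: [-0.0, 0.749, 0.663, -0.0]
ft_force: [-2.2, 1.4, 9.1]
gripper_width: 0.0
finger_force: 4.2
```

Call:
send_rows:
  delta_pos:
    - [-1,0,0]
    - [-1,0,0]
    - [-1,0,0]
    - [-1,0,0]
  roll: [0,0,0,0]
  jaw: [0,0,0,0]

```text
time_s: 15.25
tool_pos: [0.5407, -0.226, 0.0211]
tcp_rot: [-0.001, 0.749, 0.663, 0.001]
ft_force: [-1.6, 6.4, 8.3]
gripper_width: 0.004
finger_force: 4.2
```

```bash
python3 -c "
from h import *
chk()
s=snap('scene','scene6')['pixels'];d=snap('side','side6')['pixels']
cv2.imwrite('pics/c6.png',np.hstack([cv2.resize(s[145:225,110:190],(400,400),interpolation=2),cv2.resize(d[115:195,250:330],(400,400),interpolation=2)])[:,:,::-1])"
```

```text
[ 0.5408 -0.2261  0.0211] [-1.4  6.2  7.5] yellow box (154, 180, 27, 18) y right/left [-0.249 -0.176]
```

View pics/c6.png

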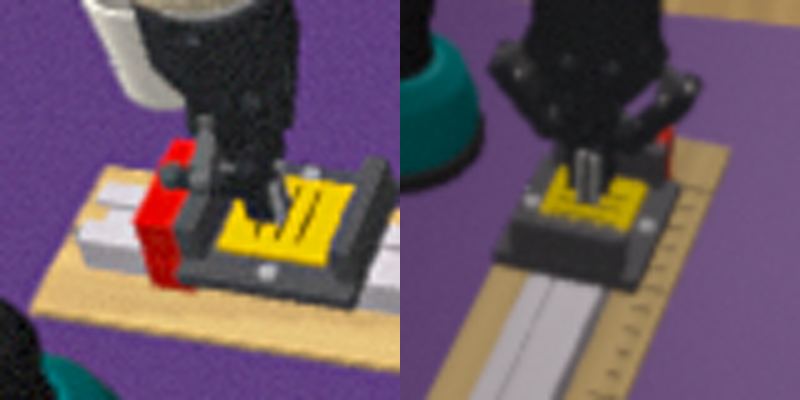

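The picture shows the carriage's horn flush with the red stop at scene crop (190,230). The force along the rail rose to 6 N, so it is seated. I'll hold briefly, then lift straight up.

Call:
send_rows:
  delta_pos:
    - [-1,0,0]
    - [0,0,0]
    - [0,0,0]
    - [0,0,-2]
    - [0,0,-2]
    - [0,0,-3]
    - [0,0,-5]
    - [0,0,-10]
    - [0,0,-20]
    - [0,0,-20]
    - [0,0,-20]
    - [0,0,0]
  roll: [0,0,0,0,0,0,0,0,0,0,0,0]
  jaw: [0,0,0,0,0,0,0,0,0,0,0,0]

```text
time_s: 16.7
tool_pos: [0.542, -0.23, 0.1059]
tcp_rot: [0.002, 0.749, 0.662, 0.001]
ft_force: [0.3, 0.5, 0.8]
gripper_width: -0.002
finger_force: 0.0
```

```bash
python3 -c "
from h import *
chk()
s=snap('scene','scene7')['pixels'];d=snap('side','side7')['pixels']
cv2.imwrite('pics/c7.png',np.hstack([cv2.resize(s[145:225,110:190],(400,400),interpolation=2),cv2.resize(d[115:195,250:330],(400,400),interpolation=2)])[:,:,::-1])"
```

```text
[ 0.5401 -0.229   0.1026] [ 0.3  0.2 -0.6] yellow box (153, 178, 28, 19) y right/left [-0.252 -0.177]
```

View pics/c7.png

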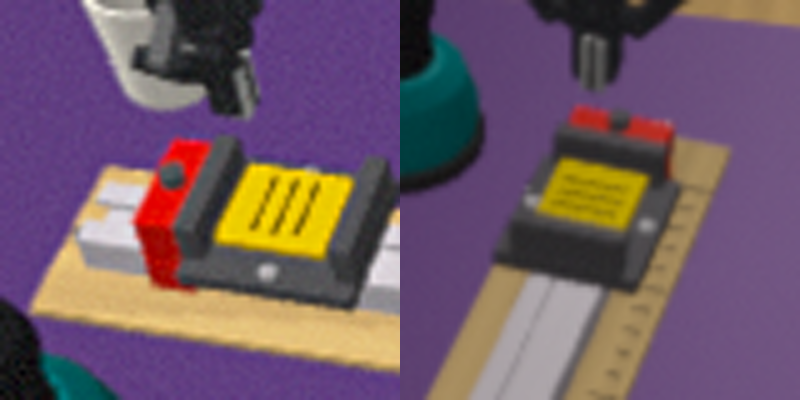

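The plate is up, the carriage sits flush against the red stop at scene crop (190,230), and the tool is clear of everything.

```bash
python3 -c "
from h import *
print(finish_job())"
```

```text
the job is handed in; nothing more can be done
None
```

The job is handed in: the carriage is flush against the red stop with the yellow plate up, and the arm is clear of everything; I saw no sign that the sander, cup or blocks moved, but no verdict came back.

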